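Pull the dust filter plate from the air unit for inspection

ROBOT

A 6-joint arm with a two-finger parallel gripper is mounted at the origin on the work surface. World frame = base frame: x ahead of the robot, y to its left, z up, the work surface at z = 0. Lengths are in mm, angles in rad, forces in N, time in s.
With the tool pointing down it reaches from about 350 to 775 mm from the base axis. Payload 7.3 kg.
Tool frame: the origin (TCP) lies between the finger pads, 19 mm behind the fingertips; this is the grasp point; z points along the fingers, y is the line along which they close (so a half turn about z gives the same grasp; the last joint's range is limited). The gripper opens to 92 mm and grips with 3 to 60 N. Pads are 19 mm wide; open, the fingers measure 130 mm over their backs; the gripper's body (75 mm by 190 mm) begins 47 mm behind the grasp point.
Start: joints at [1.076, 0.342, 1.524, -0, 1.275, -0.146], TCP at [179.415, 493.41, 245.541] pointing down, gripper open.
Joint ranges: [-2.53, 2.53], [-0.77, 2.02], [0.04, 2.7], [-1, 4.14], [0.28, 2.66], [-3.11, 3.11]. Speed limits (rad/s): [2.57, 2.57, 3.14, 3.14, 3.14, 3.14].

INTERFACE

Orientations are given as [roll, pitch, yaw] about the fixed x, y, z axes, in that order (R = Rz(yaw) Ry(pitch) Rx(roll)).
In Python, from plant import bot, vision gives the robot as it stands. The module is installed in compiled form; this text tells all that it offers.
- The arm moves only by the shell command python3 -m crank 'ROWS'. ROWS is 1 to 5 rows, parted by a bar, with the numbers parted by spaces; each row has 5 numbers: the finger opening in mm, then dx, dy, dz in a scale on which 1.0 is 750 mm, then a turn about the tool's z in a scale on which 1.0 is 2 pi rad; each row is the pose to reach, as a shift and turn from the pose commanded when the command began, along the tool's axes at that moment; what a row does not reach only later rows make up. A row lasts 1/8 s, in which the tool goes at most 62.5 mm and 0.188 rad, less where a joint would pass 70% of its speed; a pose out of reach is approached as far as the arm can. The fingers move at their own pace and stop on an object; the grip force is fixed at half the most. Time passes only in rows, so rows that do not move let the fingers close. It prints the time, the measured TCP pose, the force, the opening and the grip force at its end. A shift or turn number past 1, either way, is cut back to 1. Input that does not fit is refused with a message, and nothing moves.
- bot.get_obs(): the state, without advancing time (a new reading comes with each control period).
- vision.capture(name): name is "side" or "top"; returns a dict with "color" (400x640x3 uint8, red, green, blue), "K" (3x3 intrinsics, pixels), "R" (3x3) and "t" (3): a world point X has camera coordinates R X + t. Camera axes: x right, y down, z forward; pixel columns grow to the right and rows downward; lengths in mm; the calibration is good to about 2 mm. A picture is of the moment at which its call begins. There is no depth.
- bot.close_job(): hands the job in; it is judged then, once.
The state is a dict: "time": time; "joint_positions": joint angles; "dq": joint speeds; "tau": joint torques, N m; "tool_pos": TCP position; "tcp_rot": TCP orientation; "contact_force": force on the tool from outside, world axes, zero at the start; "moment": the same for the moment, N m; "grip_width": finger opening in mm; "finger_force": force on a finger pad.
Only numpy, scipy, OpenCV 4.12 (cv2) and the standard library are available. Lean on these libraries where they do the work, as an engineer would, in place of code of your own. Each camera call takes 0.05 s, during which the arm holds its last target. There are 200 camera calls.

TASK

The low white air unit on the bench needs its filter looked at. Turn the black latch knob counter-clockwise (seen from above) until its tongue is clear of the flap, lift the flap by its steel bar handle until it stands open by itself, and draw the filter plate straight up out of its guides by its tab. Finish while still holding the plate in the gripper, upright and still, about 10 cm above the middle of the aluminium tray; do not set it down or let go, leave the flap standing open, and do not disturb the jar, the beaker or the wrench.

Things in the scene. Friction and masses are not known exactly. Their poses are not given: they have to be found in the camera images.
- unit: Air filter unit, fixed: white box 240 x 240 x 110 mm high. Origin: centre of its underside, z up (at yaw 0 the robot is on its -x side). Open well under the flap: x -53..53, y -50..80, floor z 12 mm. Guides at the well's x ends hold the plate at y 15: they reach 12 mm in from each end, up to z 78, 2 mm play on each face. The well is free 59 mm to both sides of the plate.
- latch (a joint): Angle of the latch knob about its vertical axis, 0 to 1.57 rad, growing counter-clockwise from above. At 0 its tongue points to the unit's +y, over the flap's free edge, blocking it; clear from about 1.1 rad. Starts between 0 and 0.25. Turns easily (0.03 N m), stays where left.
- latch_grip (a point): On the latch knob's axis at grip height: x -40, y -83, z 143 mm in the unit's frame. The black knob has an upright grip bar 38 long, 12 thick, 26 mm high (unit z 123..149), and below it a tongue 5 thick, 14 wide, reaching 36 mm from the axis. The point's y axis lies along the bar to the tongue tip, its x axis across the bar (grasp across).
- flap (a joint): Angle of the flap about its hinge, 0 closed, grows as it opens upwards, stop at 1.9 rad. A stiff hinge (0.18 N m of friction) keeps it at any angle.
- flap_handle (a point): Middle of the flap's steel bar handle: round bar 10 mm thick, 60 long, on a post at each end, axis 37 mm above the flap's face. Closed: x 30, y -50, z 153 mm in the unit's frame. Turns with the flap: x axis along the bar (= unit's x), z = flap's outward normal. Pinched across with the tool pointing down, the bar can turn between the fingers as the flap swings.
- flap_hinge (a point): On the flap's hinge axis, level with the handle's middle. Axis along the unit's x at y 90, z 113 mm in the unit's frame. Grey flap 130 (x) x 150 x 6 mm runs from it to a free edge at y -60; the bar is 140 mm from the axis along the flap and 40 mm above it. Swings up towards the unit's +y side.
- plate: The filter plate, loose, hidden under the closed flap: a framed grey pleated plate 100 (x) x 12 (y) x 66 mm (z), with a tab 44 x 12 x 22 mm on the middle of its upper edge: 88 mm high in all, 0.08 to 0.17 kg. Origin: middle of its bottom edge, z up. At the start it stands in the guides at x 0, y 15, z 12 mm in the unit's frame, its x along the unit's x.
- plate_tab (a point): Point to grip the plate, in the tab, 78 mm above the plate's bottom edge; grip across the plate's y (12 mm).
- tray: Aluminium tray lying fixed on the bench, 180 (x) x 140 (y) x 18 mm high, open on top. Origin: centre of its underside.
- jar: Bystander: amber glass jar 60 mm wide, 90 mm high, standing loose. Origin: centre of its underside.
- beaker: Bystander: glass beaker 70 mm wide, 90 mm high, standing loose. Origin: centre of its underside.
- wrench: Bystander: steel wrench 180 mm long lying loose on the bench. Origin: underside, mid-length.
Not all that is in view belongs to the job. Of the things shaped like the tray, the aluminium one is meant.

How it is judged (in metres and radians):
On the way, in this order (a step that is already met when the one before it is completed fails the run):
1. the latch is turned clear of the flap, the flap still shut (value of joint latch above 1 rad and value of joint flap below 0.15 rad), for 0.1 s.
2. the flap is lifted open (value of joint flap above 1.2 rad), for 0.2 s.
3. the plate is drawn up out of the unit, in the fingers (z of plate in the frame of unit above 0.1 m and contact force between the fingers and plate above 1 N), for 0.1 s.
At the end, for the whole second after the job is handed in: The plate is held in the fingers, still (under 30 mm/s), upright within 15 degrees, its bottom edge 50 to 250 mm above the bench and its middle within 50 mm (horizontally) of the tray's middle, touching neither tray nor unit; the flap is still open by more than 1.2 rad (horizontal distance between plate and tray below 0.05 m and height (world z) of plate between 0.05 and 0.25 m and angle between plate's own z axis and vertical below 0.26 rad and contact force between the fingers and plate above 1 N and contact force between plate and tray below 0.1 N and contact force between plate and unit below 0.1 N and linear speed of plate below 0.03 m/s and value of joint flap above 1.2 rad); the arm keeps its last pose, push and grip.
It fails at once if the jar is disturbed (moved 30 mm or tipped) (distance of jar from where it was at the start of the episode above 0.03 m or angle between jar's own z axis and vertical above 0.4 rad).
It fails at once if the beaker is disturbed (moved 30 mm or tipped) (distance of beaker from where it was at the start of the episode above 0.03 m or angle between beaker's own z axis and vertical above 0.4 rad).
It fails at once if the wrench is disturbed (moved 30 mm) (distance of wrench from where it was at the start of the episode above 0.03 m).
It also fails if it takes over 72 s, if anything falls off the work surface, if the arm or the gripper's body presses on something with over 40 N, if the wrist force passes 120 N, or if a joint passes its speed limit or range.

## Working session

There is one attempt and no reset: what is moved stays moved. The work goes in short steps, Python scripts to look and compute and a shell command to move; the robot and the scene stay as the last step left them, time stands still between calls to the robot, and variables do not carry over. Pictures are saved under pics/ and viewed, at most 10 in all, crops included, and the job is handed in when it is done.

```bash
mkdir -p pics; python3 - <<'E'
from plant import bot, vision
import cv2,numpy as np
for n in ("top","side"):
    c=vision.capture(n); cv2.imwrite(f"pics/{n}0.png",c["color"][:,:,::-1]); np.savez(f"{n}0.npz",**c)
    print(n,c["K"].tolist(),c["R"].round(4).tolist(),c["t"].round(1).tolist())
o=bot.get_obs();print(o)
E
```

```text
top [[429.68477383591846, 0.0, 322.535210904041], [0.0, 429.68477383591846, 196.75954981866946], [0.0, 0.0, 1.0]] [[0.0216, -0.9994, 0.0259], [-0.9878, -0.0254, -0.1539], [0.1544, -0.0223, -0.9878]] [-48.1, 495.0, 1268.3]
side [[486.6294937355236, 0.0, 318.6792715762171], [0.0, 486.6294937355236, 197.54759433325387], [0.0, 0.0, 1.0]] [[-0.8959, -0.4442, 0.0102], [-0.2322, 0.4485, -0.8631], [0.3788, -0.7756, -0.505]] [441.0, 233.0, 1634.3]
{'time': 0.1, 'joint_positions': array([ 1.07603281e+00,  3.42640946e-01,  1.52490089e+00, -3.84143584e-05,
        1.27537618e+00, -1.45980848e-01]), 'dq': array([ 0.00041593, -0.00169513, -0.0021633 , -0.00061674,  0.00074482,
        0.00156913]), 'tau': array([ 6.30048999e-04, -4.32005739e+01, -2.44693226e+01,  7.18317926e-02,
        5.26710448e-02, -5.35054198e-05]), 'tool_pos': array([179.24578854, 493.1091168 , 244.92790643]), 'tcp_rot': array([-3.14027605e+00, -1.56445919e-04,  2.79282109e+00]), 'contact_force': array([0.44218447, 0.62123318, 0.14245029]), 'moment': array([-0.03471284,  0.00732949,  0.02258276]), 'finger_force': 0.0, 'grip_width': 91.83722323037235}
```

View pics/top0.png

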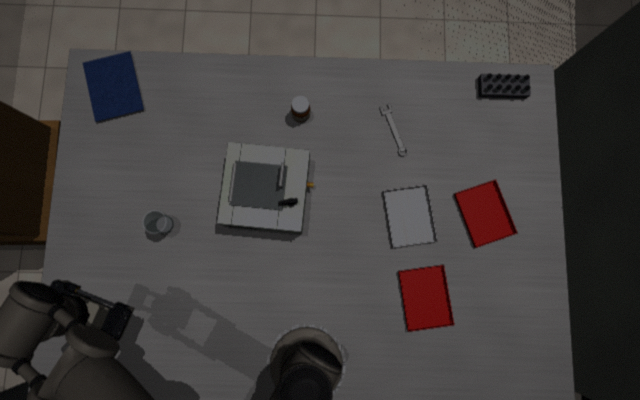

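View pics/side0.png

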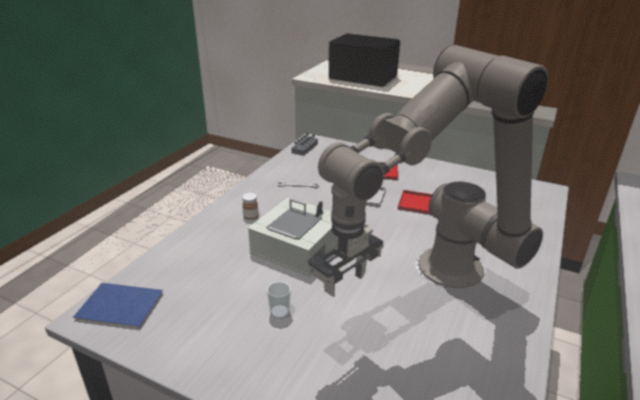

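The top view shows the unit at (264,187) with its hinge side to the left, the bar handle at (282,178) and the black knob at (288,203). Things shaped like the tray: a silver one at (409,216), and red ones at (485,213) and (426,298). I choose the silver one as the aluminium tray. Other dark things that could pass for the knob: the block at (504,86) is off the unit, so the knob is the one at (288,203). The jar is at (300,110), the beaker at (158,224) and the wrench at (393,130).

```bash
cat > h.py <<'E'
import numpy as np,cv2
def load(n): return dict(np.load(n+".npz"))
def ray(c,uv,z):
    uv=np.atleast_2d(np.asarray(uv,float)); d=np.linalg.solve(c["K"],np.c_[uv,np.ones(len(uv))].T)
    d=c["R"].T@d; o=-c["R"].T@c["t"]
    return (o[:,None]+d*((z-o[2])/d[2])).T
def proj(c,X):
    p=c["K"]@(c["R"]@np.atleast_2d(X).T+c["t"][:,None]); return (p[:2]/p[2]).T
E
python3 - <<'E'
from h import *
c=load("top0");im=c["color"];
g=im.astype(int)
print(im[165,233],im[220,270],im[100,200],im[218,410],im[230,262],im[186,256])
crop=cv2.resize(im[135:240,205:325,::-1],None,fx=6,fy=5.6,interpolation=cv2.INTER_CUBIC)
crop=cv2.resize(im[138:238,210:325,::-1],None,fx=5.9,fy=5.9,interpolation=cv2.INTER_CUBIC);cv2.imwrite("pics/crop0.png",crop)
gray=cv2.cvtColor(im,cv2.COLOR_RGB2GRAY)
for t in (150,165,180,195):
  _,m=cv2.threshold(gray,t,255,0)
  for name,p,z in (("unit",(233,165),110),("tray",(410,218),0)):
    n,l,s,_=cv2.connectedComponentsWithStats(m); k=l[p[1],p[0]]
    if k==0: print(t,name,"none");continue
    cs,_=cv2.findContours((l==k).astype(np.uint8),0,2)
    P=ray(c,max(cs,key=cv2.contourArea)[:,0],z)[:,:2].astype(np.float32)
    print(t,name,s[k][4],cv2.minAreaRect(P))
E
```

```text
[75 75 74] [104 104 108] [85 82 83] [103 103 106] [28 28 27] [55 57 58]
150 unit none
150 tray none
165 unit none
165 tray none
180 unit none
180 tray none
195 unit none
195 tray none
```

View pics/crop0.png

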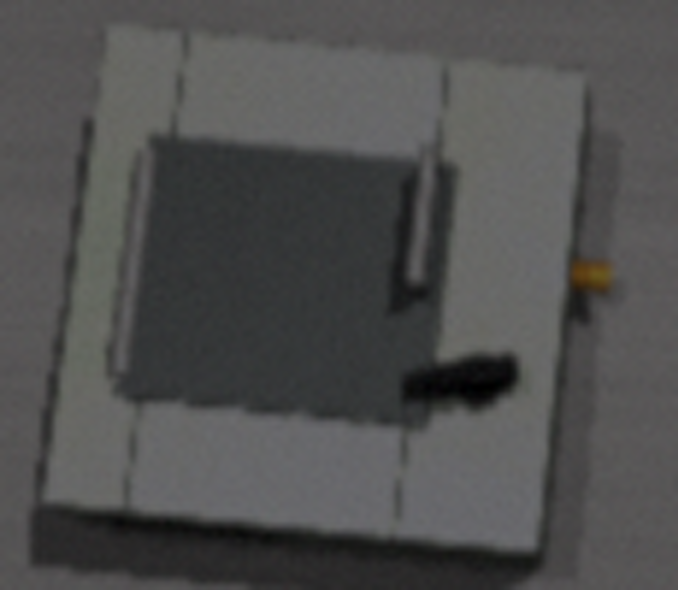

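The crop shows the knob's bar running from (405,385) to (518,365) and its tongue over the flap edge. The bar handle runs from (430,145) to (415,285), and the unit's top corners are at (105,25), (588,72), (543,553) and (42,508), all in crop pixels.

```bash
cat >> h.py <<'E'
def rig(L,W):  # 2D rigid fit L->W : yaw, t
    L=np.asarray(L,float);W=np.asarray(W,float);a=L-L.mean(0);b=W-W.mean(0)
    y=np.arctan2((a[:,0]*b[:,1]-a[:,1]*b[:,0]).sum(),(a*b).sum())
    R=np.array([[np.cos(y),-np.sin(y)],[np.sin(y),np.cos(y)]]);t=W.mean(0)-R@L.mean(0)
    return y,R,t,np.abs(L@R.T+t-W).max()
E
python3 - <<'E'
from h import *
c=load("top0");im=c["color"]
px=lambda a:(np.array(a)+.5)/5.9-.5+np.array([210,138])
W=ray(c,px([(105,25),(588,72),(543,553),(42,508)]),110)[:,:2]
L=[(120,120),(120,-120),(-120,-120),(-120,120)]
print("unit",rig(L,W)); 
W2=ray(c,px([(152,137),(455,162),(428,425),(118,398)]),116)[:,:2]
print("flap",rig([(65,90),(65,-60),(-65,-60),(-65,90)],W2))
y,R,t,_=rig(L,W)
f=lambda p,z:((ray(c,px([p]),z)[0,:2]-t)@R).round(1)
print("handle",f((430,145),158),f((415,285),158),"knobtop",f((460,370),149),f((405,385),149),f((518,362),149),"tonguetip",f((405,400),120))
g=cv2.GaussianBlur(cv2.cvtColor(im,cv2.COLOR_RGB2GRAY),(3,3),0)
for th in (92,96):
  m=(g>th).astype(np.uint8);n,l,s,_=cv2.connectedComponentsWithStats(m)
  k=l[218,410];cs,_=cv2.findContours((l==k).astype(np.uint8),0,2)
  P=ray(c,max(cs,key=cv2.contourArea)[:,0],2)[:,:2].astype(np.float32);print("tray",s[k],cv2.minAreaRect(P))
print(ray(c,[(382,191),(426,185),(437,242),(392,248)],18).round(0),ray(c,[(393,130),(158,230),(300,118),(380,106),(405,155)],0).round(0))
E
```

```text
unit (np.float64(-0.06780181361346788), array([[ 0.99770234,  0.06774988],
       [-0.06774988,  0.99770234]]), array([511.76011533, 134.6129814 ]), np.float64(0.6707202275377746))
flap (np.float64(-0.06386283582434131), array([[ 0.99796146,  0.06381943],
       [-0.06381943,  0.99796146]]), array([512.50754887, 134.39800015]), np.float64(1.1134949405270334))
handle [ 64.  -50.2] [ -3.6 -50.2] knobtop [-40.4 -74.6] [-49.9 -49.7] [ -34.1 -101.4] tonguetip [-53.3 -47.9]
tray [ 385  188   48   58 2084] ((447.1847229003906, -306.9869079589844), (167.6690673828125, 123.35090637207031), 9.6110200881958)
tray [ 386  188   46   58 2065] ((447.07830810546875, -307.0819091796875), (167.0458526611328, 122.89120483398438), 9.367871284484863)
[[ 522. -221.   18.]
 [ 545. -359.   18.]
 [ 368. -391.   18.]
 [ 347. -252.   18.]] [[ 726. -260.    0.]
 [ 386.  465.    0.]
 [ 757.   41.    0.]
 [ 806. -218.    0.]
 [ 644. -298.    0.]]
```

```bash
cat >> h.py <<'E'
UY,UT=-0.066,np.array([512,134.5])
def u2w(x,y,z):
    return np.array([np.cos(UY)*x-np.sin(UY)*y+UT[0],np.sin(UY)*x+np.cos(UY)*y+UT[1],z])
def handle(th): return u2w(30,90-140*np.cos(th)+40*np.sin(th),113+140*np.sin(th)+40*np.cos(th))
def delta(target,yang=None,pos=None):
    """tool-axis shift (and turn making tool y point along world angle yang, mod pi)"""
    from plant import bot
    from scipy.spatial.transform import Rotation as Ro
    o=bot.get_obs(); R=Ro.from_euler("xyz",o["tcp_rot"]).as_matrix()
    a=np.arctan2(R[1,1],R[0,1]); tn=0 if yang is None else -((yang-a+np.pi/2)%np.pi-np.pi/2)
    return (R.T@(np.asarray(target)-(o["tool_pos"] if pos is None else pos))).round(1),round(tn,3),"t",round(o["time"],2)
E
python3 -c "
from h import *
print(delta(u2w(-40,-83,210),UY+.25),u2w(-40,-83,145))"
```

```text
(array([-420. , -314.1,   35.3]), np.float64(1.038), 't', 0.1) [466.61306454  54.31879217 145.        ]
```

Careful with the scale: shifts go in shares of 750 mm and turns go in shares of 2 pi rad. That gives: -420 mm / 750 = -0.56, -314 mm / 750 = -0.4187, 1.038 rad / 6.2832 = 0.1652.

```bash
python3 -m crank '50 -0.56 -0.4187 0.0467 0.1652 | 50 -0.56 -0.4187 0.0467 0.1652 | 50 -0.56 -0.4187 0.0467 0.1652 | 50 -0.56 -0.4187 0.0467 0.1652 | 50 -0.56 -0.4187 0.0467 0.1652'; python3 -c "
from h import *
print(delta(u2w(-40,-83,210),UY+.25))"
```

```text
time: 0.72
tool_pos: [350.9, 230.8, 224.5]
tcp_rot: [3.141, -0.0, 1.849]
contact_force: [1.3, 0.5, -0.9]
grip_width: 51.0
finger_force: 0.0
(array([-201.5,   62.7,   14.5]), np.float64(0.095), 't', 0.72)
```

In the tool's units: -201 mm / 750 = -0.268, 62 mm / 750 = 0.0827, 0.095 rad / 6.2832 = 0.0151.

```bash
python3 -m crank '50 -0.268 0.0827 0.0187 0.0151 | 50 -0.268 0.0827 0.0187 0.0151 | 50 -0.268 0.0827 0.0187 0.0151 | 50 -0.268 0.0827 0.0187 0.0151 | 50 -0.268 0.0827 0.0187 0.0151'; python3 - <<'E'
from h import *
from plant import vision
c=vision.capture("top");np.savez("top1.npz",**c);s=vision.capture("side")
cv2.imwrite("pics/a1.png",np.vstack([cv2.resize(c["color"][130:240,205:325,::-1],(480,300),interpolation=2),cv2.resize(s["color"][160:290,220:400,::-1],(480,300),interpolation=2)]))
print(delta(u2w(-40,-83,145),UY+.25))
E
```

```text
time: 1.35
tool_pos: [466.6, 55.7, 210.1]
tcp_rot: [-3.14, -0.0, 1.757]
contact_force: [-0.1, 0.2, 0.6]
grip_width: 49.8
finger_force: 0.0
(array([-3.3,  0.5, 65.4]), np.float64(0.005), 't', 1.45)
```

View pics/a1.png

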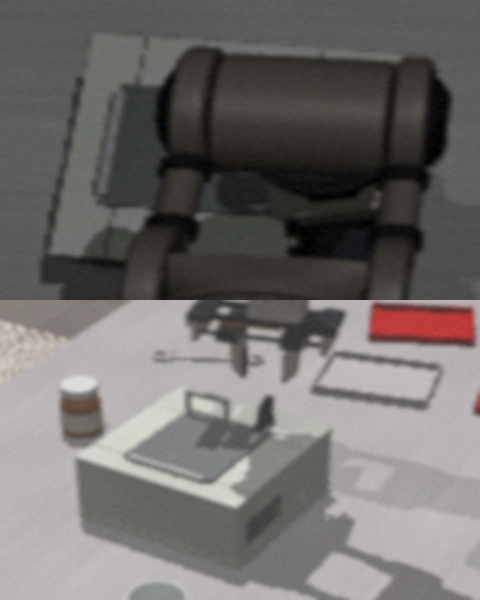

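The picture (the top half is blocked by the arm, so I use the side half) shows the fingers at (238,350) and (290,355), straddling above the black knob at (265,412). Both are clear of the handle at (207,405). I descend and close.

In the tool's units: 65 mm / 750 = 0.0867, 40 mm / 750 = 0.0533.

```bash
python3 -m crank '50 -0.004 0 0.0533 0 | 50 -0.004 0 0.0867 0 | 50 -0.004 0 0.0867 0 | 0 -0.004 0 0.0867 0 | 0 -0.004 0 0.0867 0'; python3 -m crank '0 0 0 0 0 | 0 0 0 0 0 | 0 0 0 0 0'
```

```text
time: 2.08
tool_pos: [467.4, 54.5, 146.9]
tcp_rot: [3.139, 0.0, 1.761]
contact_force: [0.2, 1.0, 0.4]
grip_width: 35.0
finger_force: 0.0
time: 2.45
tool_pos: [465.6, 53.7, 146.0]
tcp_rot: [-3.139, 0.0, 1.761]
contact_force: [-4.4, -2.7, 6.3]
grip_width: 11.7
finger_force: 30.0
```

In the tool's units: -0.6 rad / 6.2832 = -0.0955.

```bash
python3 -m crank '0 0 0 0 -0.0239 | 0 0 0 0 -0.0477 | 0 0 0 0 -0.0716 | 0 0 0 0 -0.0955 | 0 0 0 0 -0.0955'; python3 -m crank '0 0 0 0 -0.0239 | 0 0 0 0 -0.0477 | 0 0 0 0 -0.0716 | 0 0 0 0 -0.0955 | 0 0 0 0 -0.0955'
```

```text
time: 3.08
tool_pos: [466.1, 54.0, 146.0]
tcp_rot: [-3.141, -0.001, 2.359]
contact_force: [-4.7, -0.7, 6.0]
grip_width: 11.5
finger_force: 30.0
time: 3.7
tool_pos: [466.3, 54.5, 145.9]
tcp_rot: [3.141, -0.001, 2.957]
contact_force: [-3.9, 2.0, 5.8]
grip_width: 11.8
finger_force: 30.0
```

In the tool's units: -70 mm / 750 = -0.0933, -60 mm / 750 = -0.08.

```bash
python3 -m crank '45 0 0 0 0 | 45 0 0 0 0 | 45 0 0 0 0 | 45 0 0 -0.08 0 | 45 0 0 -0.0933 0'; python3 -c "
from h import *
print(handle(0),delta([*handle(0)[:2],216],UY+np.pi/2))"
```

```text
time: 4.32
tool_pos: [468.7, 54.0, 218.9]
tcp_rot: [3.141, 0.007, 2.96]
contact_force: [0.3, 0.7, -0.7]
grip_width: 45.0
finger_force: 0.0
[538.63707899  82.63029764 153.        ] (array([-63.6,  40.8,   3.4]), np.float64(-0.116), 't', 4.33)
```

In the tool's units: -64 mm / 750 = -0.0853, 41 mm / 750 = 0.0547, -0.116 rad / 6.2832 = -0.0185.

```bash
python3 -m crank '45 -0.0853 0.0547 0.004 -0.0185 | 45 -0.0853 0.0547 0.004 -0.0185 | 45 -0.0853 0.0547 0.004 -0.0185 | 45 -0.0853 0.0547 0.004 -0.0185'; python3 - <<'E'
from h import *
from plant import vision
s=vision.capture("side")
cv2.imwrite("pics/a2.png",cv2.resize(s["color"][160:290,220:400,::-1],(720,520),interpolation=2))
print(delta(handle(0),UY+np.pi/2))
E
```

```text
time: 4.82
tool_pos: [536.0, 82.6, 212.2]
tcp_rot: [-3.141, -0.002, 3.076]
contact_force: [-0.1, -0.4, 0.6]
grip_width: 45.0
finger_force: 0.0
(array([-2.6,  0.2, 59.5]), np.float64(-0.0), 't', 4.88)
```

View pics/a2.png

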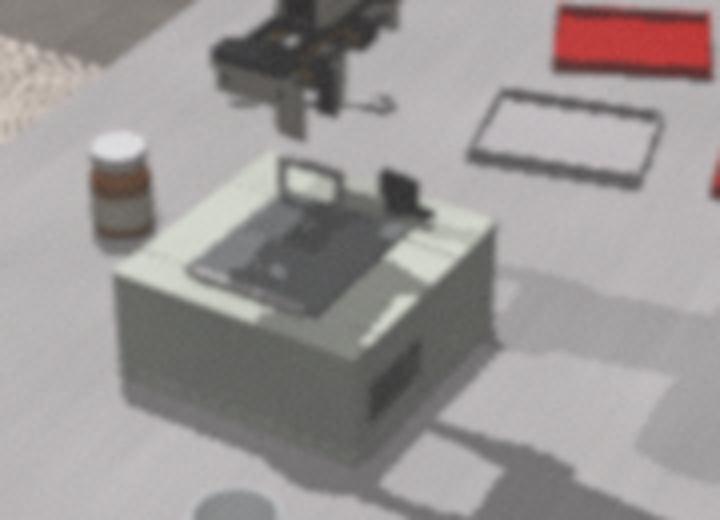

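The knob at (400,195) now has its tongue pointing towards (430,215), which is the unit's -x, so it is clear of the flap. The fingers hang over the handle at (310,180). I go down and pinch.

In the tool's units: 59 mm / 750 = 0.0787, 40 mm / 750 = 0.0533.

```bash
python3 -m crank '45 -0.0027 0 0.0533 0 | 45 -0.0027 0 0.0787 0 | 45 -0.0027 0 0.0787 0 | 0 -0.0027 0 0.0787 0 | 0 -0.0027 0 0.0787 0'; python3 -m crank '0 0 0 0 0 | 0 0 0 0 0 | 0 0 0 0 0'; python3 - <<'E'
from h import *
from plant import bot
p=bot.get_obs()["tool_pos"]
for th in (.2,.4,.6,.8,1.,1.2,1.4,1.6,1.8): print(th,delta(handle(th)-handle(0)+p)[0])
E
```

```text
time: 5.5
tool_pos: [539.7, 82.7, 155.0]
tcp_rot: [3.141, 0.002, 3.076]
contact_force: [-0.6, 0.3, 0.2]
grip_width: 29.6
finger_force: 0.0
time: 5.88
tool_pos: [539.3, 82.3, 154.1]
tcp_rot: [-3.141, 0.001, 3.076]
contact_force: [-0.9, -3.7, 2.9]
grip_width: 8.9
finger_force: 30.0
0.2 [ -0.   10.7 -27. ]
0.4 [ -0.   26.6 -51.4]
0.6 [ -0.1  47.  -72.1]
0.8 [ -0.1  71.1 -88.3]
1.0 [ -0.1  97.9 -99.5]
1.2 [-1.000e-01  1.265e+02 -1.051e+02]
1.4 [  -0.2  155.5 -104.9]
1.6 [ -0.2 184.  -98.9]
1.8 [-2.000e-01  2.107e+02 -8.740e+01]
```

In the tool's units: -51 mm / 750 = -0.068, -40 mm / 750 = -0.0533.

```bash
python3 -m crank '0 0 0.0067 -0.0187 0 | 0 0 0.0147 -0.036 0 | 0 0 0.024 -0.0533 0 | 0 0 0.036 -0.068 0 | 0 0 0.036 -0.068 0'
```

```text
time: 6.5
tool_pos: [541.2, 108.5, 206.3]
tcp_rot: [-3.139, 0.002, 3.077]
contact_force: [-0.9, -8.6, 6.2]
grip_width: 8.6
finger_force: 30.0
```

In the tool's units: 100 mm / 750 = 0.1333, 71 mm / 750 = 0.0947.

```bash
python3 -m crank '0 0 0.0267 -0.028 0 | 0 0 0.0587 -0.0493 0 | 0 0 0.0947 -0.064 0 | 0 0 0.1333 -0.072 0 | 0 0 0.1333 -0.072 0'; python3 -m crank '0 0 0.02 0 0 | 0 0 0.0387 0 0 | 0 0 0.076 0.008 0 | 0 0 0.104 0.02 0 | 0 0 0.104 0.02 0'
```

```text
time: 7.12
tool_pos: [549.1, 211.6, 261.4]
tcp_rot: [3.139, 0.007, 3.078]
contact_force: [2.7, -0.9, 11.1]
grip_width: 9.0
finger_force: 30.0
time: 7.75
tool_pos: [554.5, 289.2, 244.2]
tcp_rot: [3.139, 0.005, 3.078]
contact_force: [7.5, 0.8, 1.6]
grip_width: 8.9
finger_force: 30.0
```

In the tool's units: -110 mm / 750 = -0.1467, -50 mm / 750 = -0.0667.

```bash
python3 -m crank '22 0 0 0 0 | 22 0 0 0 0 | 22 0 0 0 0 | 22 0 0 -0.0667 0 | 22 0 0 -0.1467 0'; python3 -m crank '60 0 -0.08 -0.0133 0.0286 | 60 0 -0.16 -0.0133 0.0573 | 60 0 -0.24 -0.0133 0.0859 | 60 0 -0.32 -0.0133 0.1146 | 60 0 -0.4 -0.0133 0.1432'; python3 - <<'E'
from h import *
from plant import vision
for n in ("side","top"):
    c=vision.capture(n);np.savez(n+"3.npz",**c);
    cv2.imwrite(f"pics/{n}3.png",cv2.resize(c["color"][110:270,200:420,::-1],(770,560),interpolation=2))
E
```

```text
time: 8.38
tool_pos: [551.8, 287.1, 353.8]
tcp_rot: [-3.14, -0.003, 3.076]
contact_force: [0.8, 0.5, 0.8]
grip_width: 21.9
finger_force: 0.0
time: 9.0
tool_pos: [532.3, -13.8, 363.8]
tcp_rot: [3.141, -0.0, 2.17]
contact_force: [1.1, -1.1, 0.2]
grip_width: 59.4
finger_force: 0.0
```

View pics/side3.png

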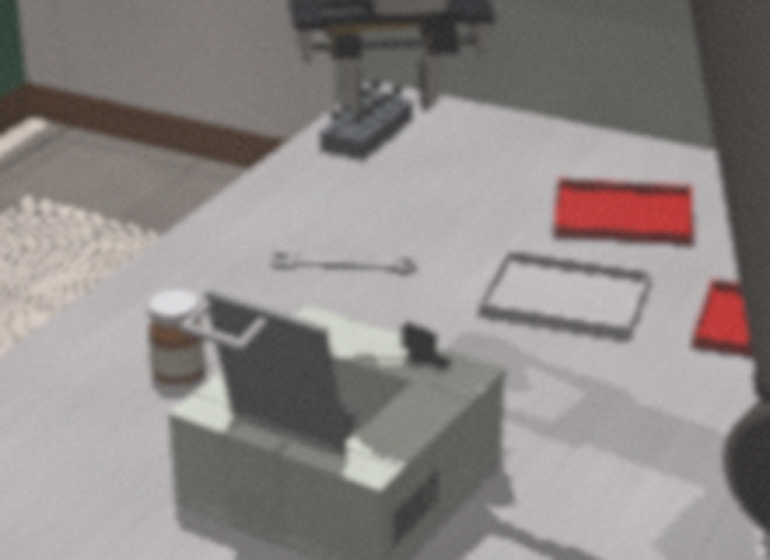

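View pics/top3.png

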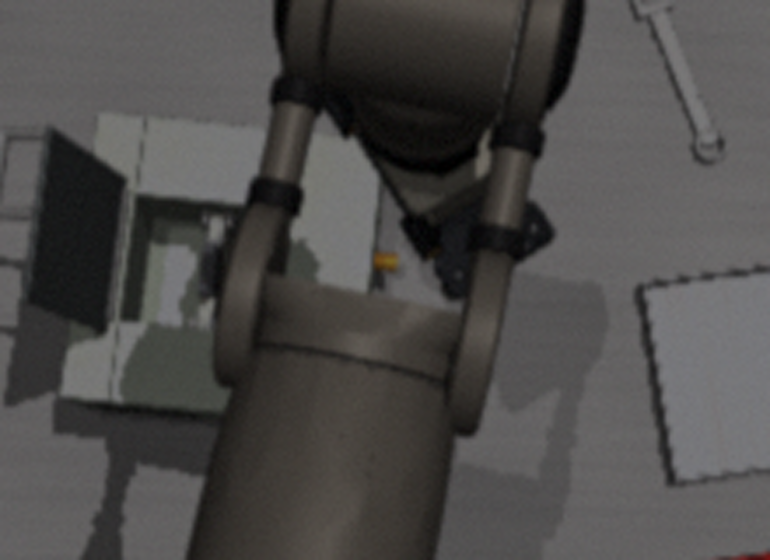

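The side picture shows the flap standing open at (275,370), leaning back past vertical, with the jar and the wrench untouched. In the top picture the well is open, with the tab near (210,250) partly hidden by the arm.
The gripper body is 190 mm long across y and would come close to the open flap. So I consider gripping the tab across its 44 mm width with the tips above the plate's shoulder, and check the wrist's clearance.

```bash
python3 - <<'E'
from h import *
c=load("side0")
for h in (0,47,100,150,200,250): print(h,proj(c,[179.2,493.1,245+h]).round(0))
t=load("top3")
for h in (0,150,200,250): print(h,proj(t,[[532.3,-13.8+d,364+h] for d in (-95,0,95)]).round(0).tolist())
im=t["color"]
# tab: look at bright patch, expected pixel of tab top corners
print(proj(t,[u2w(22,9,100),u2w(22,21,100),u2w(-22,9,100),u2w(-22,21,100)]).round(1).tolist())
print(delta(u2w(0,15,235),UY))
E
```

```text
0 [[345. 279.]]
47 [[345. 264.]]
100 [[346. 246.]]
150 [[347. 229.]]
200 [[348. 210.]]
250 [[349. 191.]]
0 [[358.0, 160.0], [317.0, 159.0], [275.0, 158.0]]
150 [[366.0, 142.0], [318.0, 141.0], [269.0, 140.0]]
200 [[369.0, 135.0], [318.0, 133.0], [267.0, 132.0]]
250 [[373.0, 126.0], [319.0, 125.0], [264.0, 123.0]]
[[262.0, 178.9], [257.9, 178.5], [260.3, 193.8], [256.2, 193.4]]
(array([148.9,  77.7, 128.4]), np.float64(0.661), 't', 9.1)
```

In the tool's units: 149 mm / 750 = 0.1987, 128 mm / 750 = 0.1707, 0.661 rad / 6.2832 = 0.1052.

```bash
python3 -m crank '56 0.1 0.052 0.0267 0.0286 | 56 0.1987 0.104 0.08 0.0573 | 56 0.1987 0.104 0.1333 0.0859 | 56 0.1987 0.104 0.1707 0.1052 | 56 0.1987 0.104 0.1707 0.1052'; python3 - <<'E'
from h import *
from plant import vision
c=vision.capture("side")
cv2.imwrite("pics/side4.png",cv2.resize(c["color"][130:270,220:400,::-1],(720,560),interpolation=2))
print(delta(u2w(0,15,100),UY))
E
```

```text
time: 9.72
tool_pos: [509.9, 156.3, 232.9]
tcp_rot: [-3.134, 0.001, 1.52]
contact_force: [-0.3, -0.0, 0.2]
grip_width: 56.3
finger_force: 0.0
(array([ -5.9,   1.9, 135.5]), np.float64(0.016), 't', 9.78)
```

View pics/side4.png

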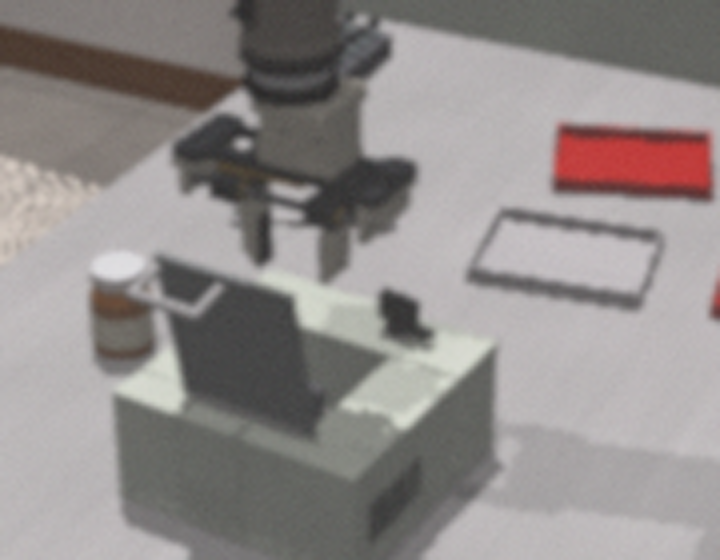

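The fingers at (258,235) and (330,250) hang over the open well, with the body along the unit's x and clear of the flap. I descend in two stages.

In the tool's units: 85 mm / 750 = 0.1133, 75 mm / 750 = 0.1, 0.016 rad / 6.2832 = 0.0025.

```bash
python3 -c "from h import *;print(delta(u2w(0,15,100),UY))"; python3 -m crank '56 -0.008 0.0027 0.0533 0.0025 | 56 -0.008 0.0027 0.1 0.0025 | 56 -0.008 0.0027 0.1133 0.0025 | 56 -0.008 0.0027 0.1133 0.0025';  python3 -c "from h import *;print(delta(u2w(0,15,100),UY))"
```

```text
(array([ -5.9,   1.9, 135.5]), np.float64(0.016), 't', 9.78)
time: 10.28
tool_pos: [515.0, 148.4, 152.2]
tcp_rot: [3.14, -0.0, 1.5]
contact_force: [-0.6, 0.1, -0.5]
grip_width: 56.0
finger_force: 0.0
(array([ 0.9, -2.2, 52.2]), np.float64(-0.005), 't', 10.28)
```

In the tool's units: 52 mm / 750 = 0.0693, 45 mm / 750 = 0.06.

```bash
python3 -m crank '56 0.0013 -0.0027 0.0333 0 | 56 0.0013 -0.0027 0.06 0 | 56 0.0013 -0.0027 0.0693 0 | 56 0.0013 -0.0027 0.0693 0'; python3 -m crank '0 0 0 0 0 | 0 0 0 0 0 | 0 0 0 0 0'; python3 -c "from h import *;print(delta(u2w(0,15,100),UY))"
```

```text
time: 10.78
tool_pos: [512.8, 150.0, 99.8]
tcp_rot: [3.14, -0.0, 1.5]
contact_force: [0.1, 0.1, 1.1]
grip_width: 55.8
finger_force: 0.0
time: 11.15
tool_pos: [512.5, 150.0, 99.7]
tcp_rot: [3.14, -0.0, 1.499]
contact_force: [-1.8, 0.4, 5.4]
grip_width: 43.7
finger_force: 30.0
(array([-0.5,  0.5, -0.3]), np.float64(-0.005), 't', 11.15)
```

Width 43.7 mm at 30 N: the tab is gripped. I draw it straight up.

```bash
python3 -m crank '0 0 0 -0.0133 0 | 0 0 0 -0.0333 0 | 0 0 0 -0.06 0 | 0 0 0 -0.0867 0 | 0 0 0 -0.1133 0'; python3 -m crank '0 0 0 -0.0333 0 | 0 0 0 -0.0667 0 | 0 0 0 -0.1 0 | 0 0 0 -0.12 0 | 0 0 0 -0.12 0'; python3 - <<'E'
from h import *
from plant import vision
c=vision.capture("side")
cv2.imwrite("pics/side5.png",cv2.resize(c["color"][130:270,220:400,::-1],(720,560),interpolation=2))
print(delta([446,-306,190],.14),delta([446,-306,275],.14))
E
```

```text
time: 11.78
tool_pos: [512.0, 149.9, 185.2]
tcp_rot: [3.141, -0.0, 1.499]
contact_force: [-0.3, 0.6, -1.2]
grip_width: 43.8
finger_force: 30.0
time: 12.4
tool_pos: [512.3, 150.0, 274.9]
tcp_rot: [3.139, -0.001, 1.499]
contact_force: [-0.2, -0.7, -1.7]
grip_width: 43.3
finger_force: 30.0
(array([-459.5,  -33.1,   83.6]), np.float64(-0.212), 't', 12.45) (array([-459.4,  -33.1,   -1.4]), np.float64(-0.212), 't', 12.45)
```

View pics/side5.png

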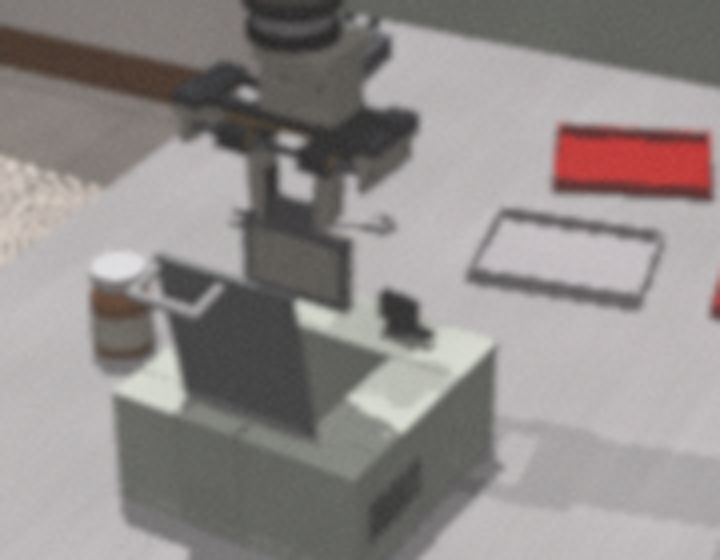

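The plate hangs upright in the fingers at (300,260), clear above the unit. I carry it to the tray with gentle ramps.

In the tool's units: -150 mm / 750 = -0.2, -110 mm / 750 = -0.1467.

```bash
python3 -m crank '0 -0.0133 -0.0013 0 0 | 0 -0.0467 -0.004 0 0 | 0 -0.0933 -0.0067 0 0 | 0 -0.1467 -0.0107 0 0 | 0 -0.2 -0.0147 0 0'; python3 -m crank '0 -0.0533 -0.004 0 0 | 0 -0.1067 -0.008 0 0 | 0 -0.16 -0.012 0 0 | 0 -0.2133 -0.016 0 0 | 0 -0.2667 -0.02 0 0';python3 -m crank '0 -0.0533 -0.004 0.0133 0 | 0 -0.0933 -0.0067 0.0333 0 | 0 -0.1267 -0.008 0.0533 0 | 0 -0.1427 -0.0093 0.0733 0 | 0 -0.1467 -0.0093 0.0933 0'; python3 -m crank '0 0 0 0.0133 0 | 0 0 0 0.02 0 | 0 0 0 0.02 0 | 0 0 0 0.02 0 | 0 0 0 0.02 0'; python3 - <<'E'
from h import *
from plant import vision
for n in ("side","top"):
    c=vision.capture(n);np.savez(n+"6.npz",**c)
    if n=="side":cv2.imwrite("pics/side6.png",cv2.resize(c["color"][100:260,220:440,::-1],(770,560),interpolation=2))
print(delta([446,-306,190]))
E
```

```text
time: 13.08
tool_pos: [489.4, -0.5, 272.7]
tcp_rot: [-3.14, -0.0, 1.499]
contact_force: [0.8, -0.8, -2.2]
grip_width: 43.4
finger_force: 30.0
time: 13.7
tool_pos: [459.9, -198.8, 272.8]
tcp_rot: [-3.14, -0.001, 1.499]
contact_force: [-0.4, -0.5, -1.6]
grip_width: 43.6
finger_force: 30.0
time: 14.32
tool_pos: [445.7, -306.7, 202.3]
tcp_rot: [-3.141, -0.001, 1.498]
contact_force: [0.1, 0.6, -2.4]
grip_width: 43.6
finger_force: 30.0
time: 14.95
tool_pos: [446.5, -306.6, 189.2]
tcp_rot: [3.141, 0.001, 1.5]
contact_force: [-0.7, 0.1, -1.3]
grip_width: 44.0
finger_force: 30.0
(array([ 0.5, -0.4, -1. ]), 0, 't', 15.05)
```

View pics/side6.png

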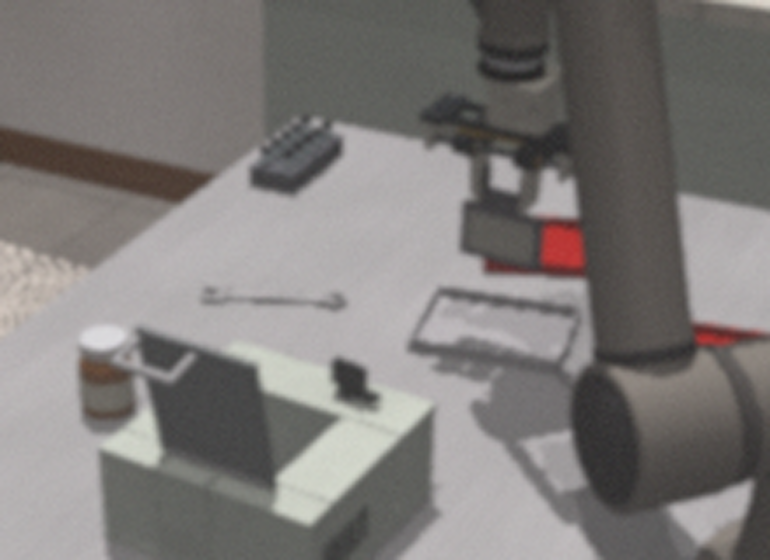

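The plate hangs upright at (500,235), above the aluminium tray (495,330), at rest and still gripped at 30 N. The flap is standing open and the jar and wrench are untouched, so I hand in.

```bash
python3 -c "
from plant import bot
print(bot.close_job())"
```

```text
the job is handed in; nothing more can be done
None
```

I handed in the job at about 15 s with the plate still in the gripper, upright and about 10 cm over the middle of the aluminium tray, the latch turned clear and the flap standing open; I gripped the tab across its 44 mm width instead of its 12 mm thickness to keep the gripper clear of the flap, the jar and wrench looked untouched in the last picture, the beaker was out of that view and not re-checked, and the hand-in call gave no verdict.

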